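Sort rubber shaker feet by feel and fit the firm one

TASK

Test the three loose rubber feet on the grey strip by feel, one after another from the robot's left (+y) to its right: press each rubber pad about 5 mm into its cup and hold it a moment, never as far as 8 mm. Then stand the softest foot upright in the white reject tray and seat the stiffest, pad up, fully home in the empty round seat of the upturned shaker base without forcing it, leaving the third foot standing on its ring and everything else undisturbed.

Things in the scene. Friction and masses are not known exactly. Their poses are not given: they have to be found in the camera images.
- strip: Grey rest strip, 90 x 290, 6 thick, fixed; origin at the centre of its underside, y along it to its left end. Three loose rubber feet stand upright on it, one on each of three rings, axis within 5 mm of the ring centre. They look alike; which is softest, middle or stiffest is unknown.
- place_left (a point): Centre of the left ring, on the strip's top, 95 mm to +y of the middle ring; z up, y along the strip. Each foot: a plain aluminium-coloured cup, cylinder 44 diameter, 44 tall (lowest 3 slightly tapered), about 125 g, with a black rubber pad 34 diameter standing out of its top by 9.5 to 15.5 (differs from foot to foot: pad top 53.5 to 59.5 above this point).
- place_middle (a point): Centre of the middle ring, on the strip's top; axes as the left one. Pads: pushed straight down, a pad sinks into its cup, bottoms at 10.5 and springs back; it needs 2.4 to 3.2 N before it moves at all. Pressed in 5 mm, the softest resists with about 4 N, the middle one about 8 N, the stiffest about 14 N.
- place_right (a point): Centre of the right ring, on the strip's top, 95 mm to -y of the middle ring; axes as the left one. A foot stands here too.
- seat (a point): Floor centre of the one empty seat in the upturned shaker base: a round recess 47 diameter, 6 deep, with a 2 mm chamfer, open upward; rim 6 above this point. Keep the contact force on the base below 50 N. Three fixed feet like the loose ones stand in the other corners (35 to 92 above the table), at 96 mm along the seat's +x, at 90 mm along its +y, and diagonally.
- shaker_base: The upturned white shaker base, 190 x 180, 40 tall; origin at the centre of its underside, on the table; the empty seat is at x -48, y -45 in its axes. Fixed.
- tray_in (a point): Centre of the inner floor of the reject tray: fixed open white tray, 150 x 150 outside, 20 tall, walls and floor 4 thick; axes along its sides.
- reagent_bottle: Bystander: clear plastic bottle, 60 diameter, 120 tall; leave alone. Origin at its middle, on its underside.
- beaker: Bystander: glass beaker, 70 diameter, 85 tall; leave alone. Origin at its middle, on its underside.
- petri_dish: Bystander: flat clear dish with lid, 92 diameter, 16 tall; leave alone. Origin at its middle, on its underside.
- tip_box: Bystander: white box of pipette tips, 80 x 120, 50 tall; leave alone. Origin at its middle, on its underside.
- jar: Bystander: small amber glass jar, 44 diameter, 50 tall; leave alone. Origin at its middle, on its underside.
- spatula: Bystander: steel spatula 180 long lying flat; leave alone. Origin at its underside, axis x along it, handle to -x.
- screwdriver: Bystander: screwdriver 170 long lying flat, black handle; leave alone. Origin at its underside, axis x along it, handle to -x.
There are look-alikes about, which are no part of the job. What is meant by the part that bears tray_in is not yellow, and is the larger of those in its own colour.

How it is judged:
By the outcome, as a careful person would: the job done as asked, in the order asked, and still so for the second after the job is handed in, with the robot touching nothing.
It also fails if it takes over 72 s, if anything falls off the work surface, if the arm or the gripper's body presses on something with over 40 N, if the wrist force passes 120 N, or if a joint passes its speed limit or range.

ROBOT

A 6-joint arm with a two-finger parallel gripper is mounted at the origin on the work surface. World frame = base frame: x ahead of the robot, y to its left, z up, the work surface at z = 0. Lengths are in m, angles in rad, forces in N, time in s.
With the tool pointing down it reaches from about 0.4 to 0.825 m from the base axis. Payload 7 kg.
Tool frame: the origin (TCP) lies between the finger pads; the fingertips stand 17 mm ahead of it and the grasp point (between the pads) lies 2 mm behind it; x points along the fingers, z is the direction in which the jaws open and shut, and the axes are right-handed (so a half turn about x gives the same grasp; the last joint's range is limited). The gripper opens to 88 mm and grips with 3 to 60 N. Pads are 19 mm wide; open, the fingers measure 130 mm over their backs; the gripper's body (78 mm by 193 mm) begins 47 mm behind the grasp point.
Start: joints at [-1.052, 0.359, 0.012, 0, -1.224, -0.288], TCP at [0.154, -0.657, 0.244] pointing down, gripper open.
Joint ranges: [-3.07, 3.07], [-1.43, 2.12], [-1.02, 1.25], [-3.03, 1.67], [-3.05, -0], [-3.03, 3.03]. Speed limits (rad/s): [2.39, 2.39, 3.01, 3.14, 3.14, 3.14].

INTERFACE

Orientations are given as [roll, pitch, yaw] about the fixed x, y, z axes, in that order (R = Rz(yaw) Ry(pitch) Rx(roll)).
In Python, from station import * gives the robot as it stands.
- The arm moves only by the tool step_arm, never from a script. Its argument "deltas" is a list of rows, each a list of 5 numbers: the shift along the tool's x, y, z in cm, then the turn about the tool's x in degrees, then the closure, from 0 (fully open) to 1 (shut). In form: [[dx, dy, dz, roll, fingers], ...]. A call has exactly 10 rows; each row is the pose to reach, as a shift and turn from the pose commanded when the call began, along the tool's axes at that moment; what a row does not reach only later rows make up. A row lasts 1/12 s, in which the tool goes at most 41.7 mm and 7.16 degrees, less where a joint would pass 70% of its speed; a pose out of reach is approached as far as the arm can. A call with a gripper value outside its range is refused whole. The fingers move at their own pace and stop on an object; "squeeze" is the grip in N (left out, the last holds). Time passes only in rows, so rows that repeat a pose let the fingers close, or fill a call up. It gives the time, the measured TCP pose, the force and the opening at its end, in the units of the state.
- get_state(): the state, without advancing time (a new reading comes with each control period).
- grab_frame(name): name is "scene" or "top" or "wrist"; returns a dict with "pixels" (384x512x3 uint8, red, green, blue), "range_z" (384x512 float32, m along the optical axis (not along the pixel's ray), 0 where there is no reading), "fx", "fy", "cx", "cy" (pixels), "view" (4x4, takes a point from world to camera coordinates); the wrist camera has in their place "hand_eye" (4x4, takes a point from camera to tool coordinates, whose origin is the TCP and whose axes are the tool frame's). Camera axes: x right, y down, z forward; pixel columns grow to the right and rows downward; lengths in m; the calibration is good to about 2 mm. A picture is of the moment at which its call begins: read the wrist's pose just before it.
- job_done(): hands the job in, once; it reports no verdict.
Trained networks look in the newest picture that a camera, given by its name, has taken for a name from the list of things; names that differ only in an ending like _2 or _b are one class to them, and where a whole thing is asked for, a point or a joint stands for the part that bears it (a point fixed in the world has none). Each returns a list of dicts, best first, with "conf" (0 to 1); they miss things now and then, are a little off and sometimes report something else, mostly with a low value. They report only what shows in the picture. A call takes as long as a camera call. They do not tell look-alikes from the thing itself.
- boxes_of(thing, camera): "extent" ([left, top, right, bottom] in pixels, round what is visible of it).
- masks_of(thing, camera): "mask" (384x512 bool, what is visible of it) and "extent" ([left, top, right, bottom] in pixels, round what is visible of it).
The state is a dict: "t": time; "q": joint angles; "qd": joint speeds; "joint_efforts": joint torques, N m; "eef_pos": TCP position; "ee_rot": TCP orientation; "force": force on the tool from outside, world axes, zero at the start; "moment": the same for the moment, N m; "width": finger opening in m.
Only numpy, scipy, OpenCV 4.12 (cv2) and the standard library are available. Lean on these libraries where they do the work, as an engineer would, in place of code of your own. Each camera call takes 0.05 s, during which the arm holds its last target.

## Working session

There is one attempt and no reset: what is moved stays moved. The work goes in short steps, Python scripts to look and compute and a tool call to move; the robot and the scene stay as the last step left them, time stands still between calls to the robot, and variables do not carry over. Pictures are saved under pics/ and viewed, and the job is handed in when it is done.

Besides the shell and the picture viewer there is one more tool, called after "Call:" as name(argument=value, ...) on one line, values as JSON. step_arm: Moves the arm, as the interface text tells. Its arguments: {"type":"object","properties":{"deltas":{"type":"array"},"squeeze":{"type":"number"}},"required":["deltas"]}

```bash
ls; mkdir -p pics
cat > h.py <<'E'
from station import *
import numpy as np, cv2
from scipy.spatial.transform import Rotation as R
def grab(n,save=None):
    f=grab_frame(n)
    if save: cv2.imwrite('pics/'+save,f['pixels'][:,:,::-1])
    return f
def T_tool(s=None):
    s=s or get_state(); T=np.eye(4); T[:3,:3]=R.from_euler('xyz',s['ee_rot']).as_matrix(); T[:3,3]=s['eef_pos']; return T
def cloud(f,T=None):
    z=f['range_z']; v,u=np.mgrid[:384,:512]
    P=np.stack([(u-f['cx'])/f['fx']*z,(v-f['cy'])/f['fy']*z,z,np.ones_like(z)],-1)
    M=T@f['hand_eye'] if 'hand_eye' in f else np.linalg.inv(f['view'])
    W=(P@M.T)[...,:3]; W[z==0]=np.nan; return W
E
python3 - <<'E'
from h import *
s=get_state(); print(s)
for n in ['scene','top','wrist']:
    f=grab(n,n+'0.png'); W=cloud(f,T_tool(s)); np.save(n+'0.npy',W)
    print(n,f['fx'],f['cx'],f['cy'], f.get('hand_eye'))
    if n!='wrist':
        for t in ['strip','seat','shaker_base','tray_in','reagent_bottle','beaker','petri_dish','tip_box','jar','spatula','screwdriver']:
            for b in masks_of(t,n)[:3]:
                w=W[b['mask']]; print(t,round(b['conf'],2),np.round(b['extent']).astype(int),np.nanmedian(w,0).round(3),np.nanmin(w,0).round(3),np.nanmax(w,0).round(3))
print(get_state()['t'])
E
```

```text
pics
{'t': 0.0, 'q': array([-1.05189025e+00,  3.59367526e-01,  1.10505428e-02, -3.51842559e-04,
       -1.22409280e+00, -2.88088274e-01]), 'qd': array([-4.91759990e-04,  1.69162459e-03, -5.81224697e-04, -6.16895119e-04,
        9.94793817e-05, -1.95036599e-03]), 'joint_efforts': array([ 7.72927215e-04, -5.82726574e+01,  2.93059230e+01,  6.99738085e+00,
        6.92600326e-03, -1.44515402e-04]), 'eef_pos': array([ 0.15428334, -0.65665315,  0.24263126]), 'ee_rot': array([0.08591881, 1.5691493 , 1.88741312]), 'force': array([ 0.29237747,  0.05964876, -0.13449418]), 'moment': array([-0.02833064, -0.01415638,  0.00741506]), 'width': 0.08742163035129248}
scene 413.08511303946597 248.1523619347715 187.84183007279393 None
strip 0.71 [225 192 310 224] [ 0.556 -0.025  0.008] [ 0.474 -0.151 -0.003] [0.601 0.15  0.029]
strip 0.24 [331 195 351 238] [0.756 0.114 0.07 ] [0.686 0.097 0.002] [0.774 0.222 0.124]
seat 0.88 [315 139 387 190] [0.542 0.332 0.042] [ 0.354  0.259 -0.003] [0.601 0.534 0.098]
seat 0.42 [150 221 221 274] [ 0.577 -0.321  0.006] [ 0.485 -0.405 -0.001] [ 0.664 -0.23   0.025]
shak
[... 2233 characters left out ...]
169 146] [0.714 0.329 0.006] [ 0.648  0.296 -0.007] [0.836 0.38  0.029]
spatula 0.76 [142  96 167 146] [0.709 0.33  0.006] [ 0.648  0.298 -0.007] [0.825 0.38  0.029]
screwdriver 0.6 [343 104 346 126] [ 0.773 -0.317  0.025] [ 0.733 -0.327  0.001] [ 0.819 -0.308  0.036]
screwdriver 0.54 [114 161 172 219] [0.498 0.35  0.042] [ 0.404  0.26  -0.005] [0.603 0.458 0.101]
wrist 312.0264757234687 257.6162496849122 196.6503926607651 [[ 4.24124770e-04 -2.91187863e-01  9.56665798e-01 -1.41185032e-01]
 [ 6.77139028e-04 -9.56665581e-01 -2.91188098e-01  7.90814544e-02]
 [ 9.99999681e-01  7.71295834e-04 -2.08570903e-04 -3.87067041e-04]
 [ 0.00000000e+00  0.00000000e+00  0.00000000e+00  1.00000000e+00]]
1.25
```

Run:
```python
import cv2
for n in ['scene0','top0']:
    i=cv2.imread(f'pics/{n}.png'); cv2.imwrite(f'pics/{n}b.png',cv2.resize(i[80:320,90:410],(800,600),interpolation=cv2.INTER_CUBIC))
```

```text
(no output)
```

View pics/scene0b.png

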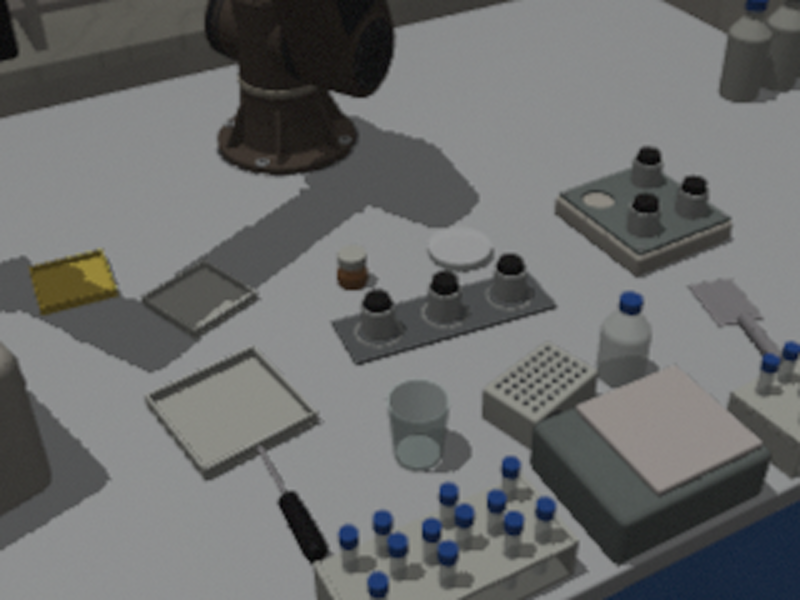

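View pics/top0b.png

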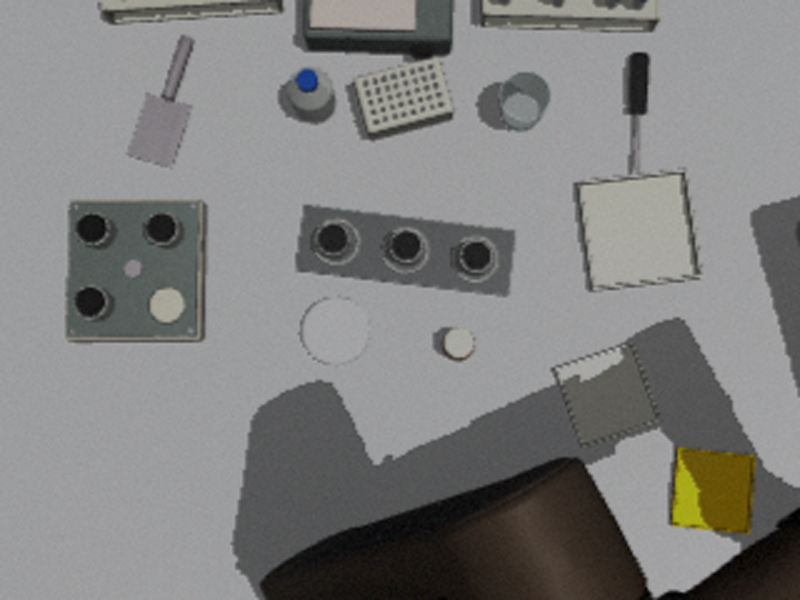

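```bash
cat >> h.py <<'E'
def circ(P,iters=3):
    "least squares circle in xy"
    P=P[np.isfinite(P).all(1)]
    for _ in range(iters):
        A=np.c_[2*P[:,:2],np.ones(len(P))]; b=(P[:,:2]**2).sum(1)
        c=np.linalg.lstsq(A,b,rcond=None)[0]; r=np.sqrt(c[2]+c[0]**2+c[1]**2)
        d=np.abs(np.hypot(P[:,0]-c[0],P[:,1]-c[1])-r); P=P[d<=np.percentile(d,90)]
    return c[:2],r
def to_tool(world_target,s=None):
    "cm shift in tool axes to bring TCP to target"
    T=T_tool(s); return (T[:3,:3].T@(np.array(world_target)-T[:3,3]))*100
E
python3 - <<'E'
from h import *
print(T_tool()[:3,:3].round(4))
W=np.load('top0.npy'); f=cv2.imread('pics/top0.png')
print('fx res mm/px ~', 1/481*1000*1.5)
# feet
g=f.max(2)
for name,c in [('L',(334,238)),('M',(406,246)),('R',(477,257))]:
    u,v=90+c[0]*.4,80+c[1]*.4
    u,v=int(u),int(v); w=W[v-12:v+13,u-12:u+13]; gg=g[v-12:v+13,u-12:u+13]
    print(name,w[12,12].round(4))
    m=(gg<60)&(w[...,2]>.045); p=w[m]; print('pad',m.sum(),p.mean(0).round(4),np.ptp(p,0).round(3),np.percentile(p[:,2],[10,50,90]).round(4))
    (cx,cy),r,_=cv2.fitEllipse(cv2.findContours(m.astype('uint8'),0,1)[0][0]) if m.sum()>10 else ((0,0),0,0); print(cx-12+u,cy-12+v,r)
W=np.load('top0.npy')
fr=grab_frame('top')
mk=masks_of('strip','top')[0]['mask']
p=W[mk]; p=p[(p[:,2]<.012)&(p[:,2]>0)]
print('strip',cv2.minAreaRect((p[:,:2]*1000).astype('float32')))
for t in ['tray_in','shaker_base']:
  for b in masks_of(t,'top')[:3]:
    p=W[b['mask']]; p=p[(p[:,2]>(.01 if t=='tray_in' else .03))]; print(t,b['conf'],np.median(p,0),cv2.minAreaRect((p[:,:2]*1000).astype('float32')))
# seat
u,v=157,202; print(W[v-9:v+10:3,u-9:u+10:3,2].round(3)); print(W[v,u])
E
```

```text
[[ 0.     -0.9735 -0.2287]
 [-0.     -0.2287  0.9735]
 [-1.      0.     -0.    ]]
fx res mm/px ~ 3.118503118503119
L [0.5461 0.0874 0.0651]
pad 102 [0.5461 0.0889 0.0617] [0.034 0.037 0.026] [0.0523 0.0629 0.0682]
222.62237548828125 175.09695529937744 (10.32291030883789, 10.951210021972656)
M [ 0.5392 -0.0079  0.0638]
pad 97 [ 0.5397 -0.0077  0.0634] [0.038 0.036 0.03 ] [0.0526 0.0652 0.0697]Traceback (most recent call last):
  File "<stdin>", line 12, in <module>
cv2.error: OpenCV(4.12.0) /io/opencv/modules/imgproc/src/shapedescr.cpp:361: error: (-201:Incorrect size of input array) There should be at least 5 points to fit the ellipse in function 'fitEllipseNoDirect'
```

Call:
step_arm(deltas=[[0, -2.7, 3.0, 0, 1], [0, -5.4, 6.0, 0, 1], [0, -8.1, 9.0, 0, 1], [0, -10.8, 12, 0, 1], [0, -13.5, 15, 0, 1], [0, -16.2, 18, 0, 1], [0, -18.9, 21, 0, 1], [0, -21.6, 24, 0, 1], [0, -24.3, 27, 0, 1], [0, -27, 30, 0, 1]], squeeze=20)

```text
t: 2.08
eef_pos: [0.3491, -0.3015, 0.244]
ee_rot: [-2.127, 1.57, -0.325]
force: [1.8, -0.3, 0.5]
width: 0.0258
```

Call:
step_arm(deltas=[[0, -2.7, 3.0, 0, 1], [0, -5.4, 6.0, 0, 1], [0, -8.1, 9.0, 0, 1], [0, -10.8, 12, 0, 1], [0, -13.5, 15, 0, 1], [0, -16.2, 18, 0, 1], [0, -18.9, 21, 0, 1], [0, -21.6, 24, 0, 1], [0, -23.6, 26, 0, 1], [0, -23.6, 26, 0, 1]])

```text
t: 2.92
eef_pos: [0.5214, 0.0077, 0.2434]
ee_rot: [-1.709, 1.57, 0.096]
force: [0.9, -0.9, -0.4]
width: 0.0003
```

Run:
```python
from h import *
s=get_state(); print(s['t'],s['eef_pos'],s['ee_rot'],s['force'],s['width'],s['q'])
f=grab('wrist','w1.png'); W=cloud(f,T_tool(s)); np.save('w1.npy',W); np.save('w1p.npy',f['pixels'])
```

```text
2.9167 [0.52141683 0.00772757 0.24337889] [-1.70859678  1.56987625  0.09649211] [ 0.8624186  -0.92436015 -0.38873823] 0.00034564371369350536 [ 3.91664372e-01  1.04751188e-01 -3.23997882e-01  2.94409687e-04
 -1.14116699e+00 -1.72829065e+00]
```

View pics/w1.png

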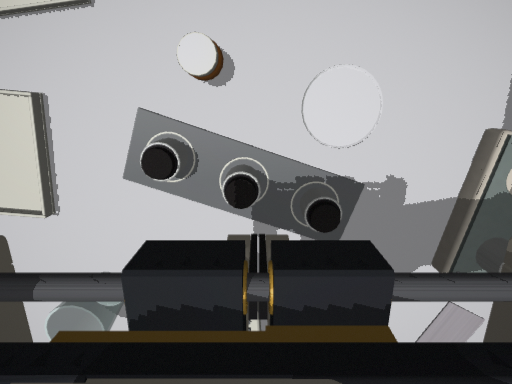

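Run:
```python
from h import *
W=np.load('w1.npy'); g=np.load('w1p.npy').max(2)
print(T_tool()[:3,:3].round(3))
for n,(u,v) in dict(R=(160,162),M=(241,190),L=(323,215)).items():
    w=W[v-30:v+31,u-30:u+31]; gg=g[v-30:v+31,u-30:u+31]
    top=w[30,30]; 
    m=(gg<55)&(abs(w[...,2]-np.nanmedian(w[27:34,27:34,2]))<.004)
    nl,lab=cv2.connectedComponents(m.astype('uint8')); m=lab==lab[30,30]
    p=w[m]; c,r=(cv2.minEnclosingCircle((p[:,:2]*1000).astype('float32')))
    print(n,m.sum(),'mean',p.mean(0).round(4),'zmed',np.median(p[:,2]).round(4),p[:,2].std().round(4),'mec',np.round(c,1),round(r,1))
m=(W[...,2]<.0095)&(W[...,2]>.003)
fr=grab_frame('wrist'); 
b=masks_of('strip','wrist')
for x in b[:1]:
    p=W[x['mask']&m]; print(x['conf'],cv2.minAreaRect((p[:,:2]*1000).astype('float32')),np.nanmedian(p[:,2]))
# strip flat height & table
print(np.nanmedian(W[170:178,195:210,2]),np.nanmedian(W[80:100,90:120,2]))
```

```text
[[-0.    -0.973 -0.232]
 [-0.    -0.232  0.973]
 [-1.     0.    -0.   ]]
R 774 mean [ 0.5293 -0.0995  0.0613] zmed 0.0613 0.0008 mec [ 529.8 -100.1] 16.8
M 734 mean [ 0.5401 -0.0076  0.0644] zmed 0.0645 0.0008 mec [540.6  -7.6] 16.7
L 695 mean [0.5465 0.0891 0.0624] zmed 0.0625 0.0009 mec [547.1  89.5] 16.9
0.9 ((541.5399780273438, -5.54632568359375), (288.6790771484375, 90.235107421875), 84.61182403564453) 0.0060655824033084005
0.006090544688986649 7.83526542035562e-05
```

Call:
step_arm(deltas=[[2, -0.9, 1.5, 0, 1], [5, -2.0, 3.4, 0, 1], [8, -3.2, 5.4, 0, 1], [11, -4.38, 7.35, 0, 1], [13.5, -4.38, 7.35, 0, 1], [15, -4.38, 7.35, 0, 1], [15.7, -4.38, 7.35, 0, 1], [15.9, -4.38, 7.35, 0, 1], [15.9, -4.38, 7.35, 0, 1], [15.9, -4.38, 7.35, 0, 1]])

```text
t: 3.9
eef_pos: [0.5454, 0.085, 0.0859]
ee_rot: [-1.433, 1.569, 0.368]
force: [0.7, 0.3, 0.6]
width: 0.0004
```

```bash
cat > st.py <<'E'
from h import *
s=get_state(); print(round(s['t'],2),s['eef_pos'].round(5),s['ee_rot'].round(4),s['force'].round(2),round(s['width'],4))
E
for i in 1; do python3 st.py; done; python3 -c "
from h import *
grab('wrist','w2.png')"
```

```text
3.9 [0.54537 0.08504 0.08589] [-1.4334  1.5689  0.3675] [0.74 0.33 0.61] 0.0004
```

View pics/w2.png

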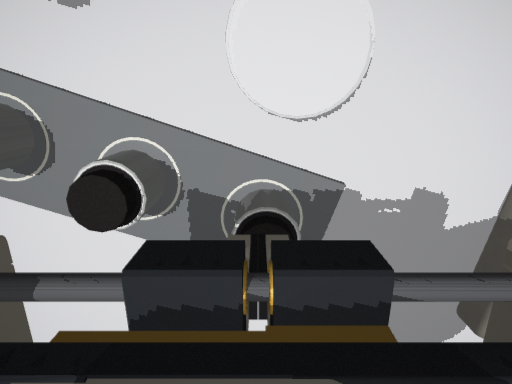

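```bash
python3 st.py; python3 -c "
from h import *
print(to_tool([.547,.0893,.0809]))"
```

```text
3.95 [0.54551 0.08523 0.08607] [-1.4051  1.5683  0.3961] [ 0.61 -0.13  0.4 ] 0.0008
[ 0.51819913 -0.23716505  0.3621785 ]
```

Call:
step_arm(deltas=[[0.1, -0.1, 0.2, 0, 1], [0.3, -0.24, 0.36, 0, 1], [0.4, -0.24, 0.36, 0, 1], [0.4, -0.24, 0.36, 0, 1], [0.4, -0.24, 0.36, 0, 1], [0.4, -0.24, 0.36, 0, 1], [0.4, -0.24, 0.36, 0, 1], [0.4, -0.24, 0.36, 0, 1], [0.4, -0.24, 0.36, 0, 1], [0.4, -0.24, 0.36, 0, 1]])

```text
t: 4.78
eef_pos: [0.5462, 0.0894, 0.0806]
ee_rot: [-1.416, 1.571, 0.386]
force: [-0.1, -0.6, -0.1]
width: 0.0005
```

Call:
step_arm(deltas=[[0.05, 0, 0, 0, 1], [0.1, 0, 0, 0, 1], [0.1, 0, 0, 0, 1], [0.1, 0, 0, 0, 1], [0.1, 0, 0, 0, 1], [0.1, 0, 0, 0, 1], [0.1, 0, 0, 0, 1], [0.1, 0, 0, 0, 1], [0.1, 0, 0, 0, 1], [0.1, 0, 0, 0, 1]])

```text
t: 5.62
eef_pos: [0.5463, 0.0895, 0.0796]
ee_rot: [-1.607, 1.571, 0.195]
force: [-0.4, -0.2, 2.0]
width: 0.0004
```

Call:
step_arm(deltas=[[0.05, 0, 0, 0, 1], [0.1, 0, 0, 0, 1], [0.15, 0, 0, 0, 1], [0.2, 0, 0, 0, 1], [0.2, 0, 0, 0, 1], [0.2, 0, 0, 0, 1], [0.2, 0, 0, 0, 1], [0.2, 0, 0, 0, 1], [0.2, 0, 0, 0, 1], [0.2, 0, 0, 0, 1]])

```text
t: 6.45
eef_pos: [0.5462, 0.0895, 0.0776]
ee_rot: [-1.217, 1.571, 0.585]
force: [-1.1, -0.0, 2.6]
width: 0.0005
```

Call:
step_arm(deltas=[[0.1, 0, 0, 0, 1], [0.2, 0, 0, 0, 1], [0.28, 0, 0, 0, 1], [0.28, 0, 0, 0, 1], [0.28, 0, 0, 0, 1], [0.28, 0, 0, 0, 1], [0.28, 0, 0, 0, 1], [0.28, 0, 0, 0, 1], [0.28, 0, 0, 0, 1], [0.28, 0, 0, 0, 1]])

```text
t: 7.28
eef_pos: [0.5462, 0.0894, 0.0748]
ee_rot: [-1.387, 1.571, 0.415]
force: [0.1, -0.7, 5.1]
width: 0.0005
```

```bash
python3 st.py;python3 st.py; python3 -c "
from h import *
for i in range(4):
    grab_frame('top'); s=get_state(); print(s['eef_pos'][2],s['force'])"
```

```text
7.28 [0.54622 0.08945 0.0748 ] [-1.3869  1.5707  0.4147] [ 0.07 -0.74  5.12] 0.0005
7.28 [0.54622 0.08945 0.0748 ] [-1.3869  1.5707  0.4147] [ 0.07 -0.74  5.12] 0.0005
0.07478887764755364 [-0.08937401 -0.8495815   4.05244719]
0.07480205132348776 [0.75116505 0.32100892 4.45758806]
0.07479440986377318 [0.38366284 0.2841787  4.65240088]
0.07477620283772246 [ 0.02598971 -0.05035296  4.07503945]
```

Call:
step_arm(deltas=[[-1.5, 0, 0, 0, 1], [-3, 0.2, -0.6, 0, 1], [-3, 1.0, -3.3, 0, 1], [-3, 1.9, -6.3, 0, 1], [-3, 2.7, -9.0, 0, 1], [-2.5, 2.8, -9.31, 0, 1], [-1.5, 2.8, -9.31, 0, 1], [-1.1, 2.8, -9.31, 0, 1], [-1.0, 2.8, -9.31, 0, 1], [-1.0, 2.8, -9.31, 0, 1]])

```text
t: 8.32
eef_pos: [0.5399, -0.0069, 0.0839]
ee_rot: [1.645, 1.569, -2.836]
force: [0.9, 0.3, 0.1]
width: 0.0004
```

```bash
python3 -c "
from h import *
s=get_state();f=grab('wrist','w3.png');print(T_tool()[:3,:3].round(4))"; python3 st.py
```

```text
[[-9.000e-04 -9.732e-01 -2.299e-01]
 [-3.000e-04 -2.299e-01  9.732e-01]
 [-1.000e+00  1.000e-03 -1.000e-04]]
8.37 [ 0.5402  -0.00683  0.08428] [ 1.7033  1.5698 -2.7772] [-0.54  0.54  0.24] 0.0006
```

View pics/w3.png

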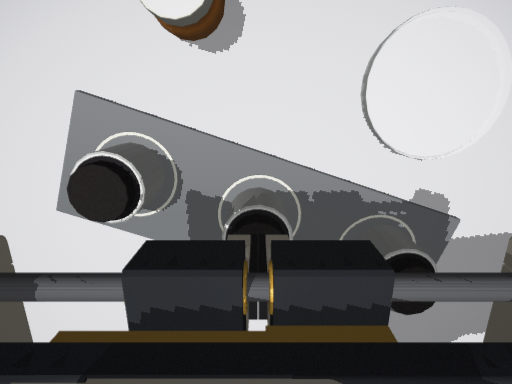

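Call:
step_arm(deltas=[[0.1, 0, 0, 0, 1], [0.2, 0, 0, 0, 1], [0.27, 0, 0, 0, 1], [0.33, 0, 0, 0, 1], [0.33, 0, 0, 0, 1], [0.33, 0, 0, 0, 1], [0.33, 0, 0, 0, 1], [0.33, 0, 0, 0, 1], [0.33, 0, 0, 0, 1], [0.33, 0, 0, 0, 1]])

```text
t: 9.2
eef_pos: [0.5404, -0.0075, 0.0816]
ee_rot: [-1.5, 1.57, 0.301]
force: [-0.4, 1.6, 3.3]
width: 0.0004
```

Call:
step_arm(deltas=[[0.05, 0, 0, 0, 1], [0.1, 0, 0, 0, 1], [0.15, 0, 0, 0, 1], [0.2, 0, 0, 0, 1], [0.2, 0, 0, 0, 1], [0.2, 0, 0, 0, 1], [0.2, 0, 0, 0, 1], [0.2, 0, 0, 0, 1], [0.2, 0, 0, 0, 1], [0.2, 0, 0, 0, 1]])

```text
t: 10.03
eef_pos: [0.5405, -0.0075, 0.0799]
ee_rot: [-1.693, 1.57, 0.109]
force: [-1.5, 1.2, 7.3]
width: 0.0006
```

```bash
python3 -c "
from h import *
for i in range(3):
    grab_frame('top'); s=get_state(); print(s['eef_pos'][2],s['force'])"
```

```text
0.07987400769936677 [-1.93429581  2.56232465  6.8176098 ]
0.07986175883188497 [-1.91972628  0.77061476  8.13570119]
0.07989237455676285 [-1.01689424  1.30955584  7.20036708]
```

Call:
step_arm(deltas=[[0.1, 0, 0, 0, 1], [0.2, 0, 0, 0, 1], [0.31, 0, 0, 0, 1], [0.31, 0, 0, 0, 1], [0.31, 0, 0, 0, 1], [0.31, 0, 0, 0, 1], [0.31, 0, 0, 0, 1], [0.31, 0, 0, 0, 1], [0.31, 0, 0, 0, 1], [0.31, 0, 0, 0, 1]])

```text
t: 11.02
eef_pos: [0.5407, -0.0075, 0.0774]
ee_rot: [-1.781, 1.57, 0.021]
force: [-3.3, 2.9, 12.5]
width: 0.0004
```

```bash
python3 -c "
from h import *
for i in range(3):
    grab_frame('top'); s=get_state(); print(s['eef_pos'],s['force'])"
```

```text
[ 0.54075846 -0.00752288  0.07738472] [-2.63582217  2.34212977 12.8724336 ]
[ 0.54074019 -0.00751463  0.07738141] [-3.55461111  0.96280616 12.40871485]
[ 0.54071816 -0.00753158  0.07736988] [-2.80777396  1.8140529  12.34476162]
```

Call:
step_arm(deltas=[[0.06, 0, 0, 0, 1], [0.06, 0, 0, 0, 1], [0.06, 0, 0, 0, 1], [0.06, 0, 0, 0, 1], [0.06, 0, 0, 0, 1], [0.06, 0, 0, 0, 1], [0.06, 0, 0, 0, 1], [0.06, 0, 0, 0, 1], [0.06, 0, 0, 0, 1], [0.06, 0, 0, 0, 1]])

```text
t: 12.0
eef_pos: [0.5408, -0.0075, 0.0769]
ee_rot: [-1.782, 1.569, 0.02]
force: [-3.0, 1.6, 13.7]
width: 0.0006
```

Call:
step_arm(deltas=[[-1.5, 0, 0, 0, 1], [-3, 0.2, -0.5, 0, 1], [-3, 1.2, -3.3, 0, 1], [-3, 2.3, -6.3, 0, 1], [-3, 3.1, -8.5, 0, 1], [-2.0, 3.21, -8.73, 0, 1], [-1.0, 3.21, -8.73, 0, 1], [-0.6, 3.21, -8.73, 0, 1], [-0.5, 3.21, -8.73, 0, 1], [-0.42, 3.21, -8.73, 0, 1]])

```text
t: 12.83
eef_pos: [0.5288, -0.0993, 0.0793]
ee_rot: [1.547, 1.569, -2.934]
force: [-0.8, -1.5, -0.0]
width: 0.0005
```

```bash
python3 -c "
from h import *
f=grab('wrist','w4.png')"; python3 st.py
```

```text
12.88 [ 0.52903 -0.09922  0.07954] [ 1.6022  1.57   -2.8782] [-0.84  0.77 -0.87] 0.0003
```

View pics/w4.png

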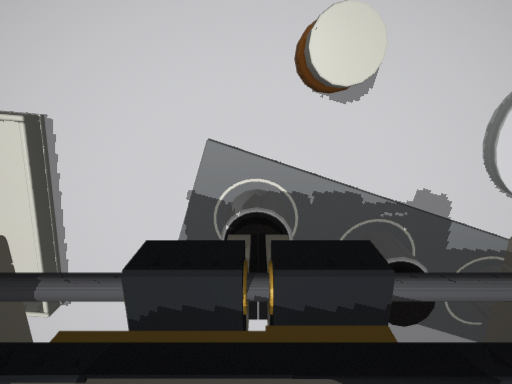

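Call:
step_arm(deltas=[[0.1, 0, 0, 0, 1], [0.2, 0, 0, 0, 1], [0.2, 0, 0, 0, 1], [0.2, 0, 0, 0, 1], [0.2, 0, 0, 0, 1], [0.2, 0, 0, 0, 1], [0.2, 0, 0, 0, 1], [0.2, 0, 0, 0, 1], [0.2, 0, 0, 0, 1], [0.2, 0, 0, 0, 1]])

```text
t: 13.72
eef_pos: [0.5292, -0.0999, 0.0781]
ee_rot: [-1.726, 1.57, 0.076]
force: [1.0, 1.0, 3.8]
width: 0.0001
```

Contact (about 3–4 N). Go on 2 mm, then to 5 mm.

Call:
step_arm(deltas=[[0.05, 0, 0, 0, 1], [0.1, 0, 0, 0, 1], [0.15, 0, 0, 0, 1], [0.2, 0, 0, 0, 1], [0.2, 0, 0, 0, 1], [0.2, 0, 0, 0, 1], [0.2, 0, 0, 0, 1], [0.2, 0, 0, 0, 1], [0.2, 0, 0, 0, 1], [0.2, 0, 0, 0, 1]])

```text
t: 14.55
eef_pos: [0.5292, -0.0999, 0.0761]
ee_rot: [-1.756, 1.57, 0.046]
force: [-0.2, 1.8, 4.8]
width: 0.0004
```

```bash
python3 -c "
from h import *
for i in range(3):
    grab_frame('top'); s=get_state(); print(s['eef_pos'],s['force'])"
```

```text
[ 0.52920781 -0.09987512  0.07611485] [1.55623916 1.51712383 4.79192574]
[ 0.52924673 -0.09986379  0.07612943] [0.70975116 2.17262059 5.8803708 ]
[ 0.52927417 -0.09985476  0.07614399] [0.61691715 2.27515586 4.59692563]
```

Call:
step_arm(deltas=[[0.1, 0, 0, 0, 1], [0.2, 0, 0, 0, 1], [0.27, 0, 0, 0, 1], [0.28, 0, 0, 0, 1], [0.28, 0, 0, 0, 1], [0.28, 0, 0, 0, 1], [0.28, 0, 0, 0, 1], [0.28, 0, 0, 0, 1], [0.28, 0, 0, 0, 1], [0.28, 0, 0, 0, 1]])

```text
t: 15.53
eef_pos: [0.5294, -0.0998, 0.0736]
ee_rot: [-1.74, 1.57, 0.062]
force: [0.1, 3.5, 7.8]
width: 0.0001
```

```bash
python3 -c "
from h import *
for i in range(3):
    grab_frame('top'); s=get_state(); print(s['eef_pos'],s['force'])"
```

```text
[ 0.52935807 -0.09979469  0.07360301] [-0.3765668   3.25356044  7.00603869]
[ 0.52939439 -0.09979556  0.07358897] [-0.34838943  2.67691967  7.84601919]
[ 0.5293545  -0.09980857  0.07359735] [1.11337234 2.90573974 7.62323695]
```

Call:
step_arm(deltas=[[-2, 0, 0, 0, 1], [-5, -0.3, 0.9, 0, 0.8], [-6, -1.3, 3.9, 0, 0.33], [-6, -2.4, 7.2, 0, 0.33], [-6, -3.6, 10.8, 0, 0.33], [-6, -4.8, 14.4, 0, 0.33], [-6, -5.7, 17, 0, 0.33], [-6, -6.04, 18, 0, 0.33], [-6, -6.04, 18, 0, 0.33], [-6, -6.04, 18, 0, 0.33]])

```text
t: 16.52
eef_pos: [0.5458, 0.089, 0.1324]
ee_rot: [1.781, 1.569, -2.699]
force: [0.1, -0.2, -0.7]
width: 0.0544
```

```bash
python3 -c "
from h import *
f=grab('wrist','w5.png')"; python3 st.py;  python3 -c "
from h import *
print(to_tool([.5468,.0892,.034]))"
```

```text
16.57 [0.54581 0.08836 0.13248] [ 1.7776  1.5689 -2.704 ] [ 0.03  0.12 -0.1 ] 0.0563
[ 9.84737206 -0.13443368  0.06262219]
```

View pics/w5.png

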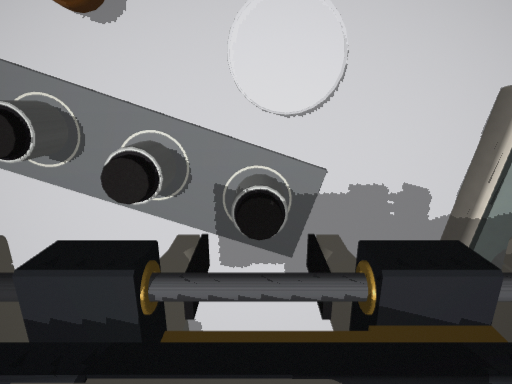

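Call:
step_arm(deltas=[[1.5, -0.1, 0, 0, 0.33], [4, -0.1, 0, 0, 0.33], [6.5, -0.1, 0, 0, 0.33], [8.5, -0.1, 0, 0, 0.33], [9.4, -0.1, 0, 0, 0.33], [9.7, -0.1, 0, 0, 0.33], [9.8, -0.1, 0, 0, 0.33], [9.8, -0.1, 0, 0, 0.33], [9.8, -0.1, 0, 0, 0.33], [9.8, -0.1, 0, 0, 0.33]])

```text
t: 17.4
eef_pos: [0.5482, 0.0896, 0.0363]
ee_rot: [-1.343, 1.569, 0.458]
force: [0.1, 0.1, -0.5]
width: 0.0586
```

Call:
step_arm(deltas=[[0, 0, 0, 0, 0.7], [0, 0, 0, 0, 0.7], [0, 0, 0, 0, 0.7], [0, 0, 0, 0, 0.7], [0, 0, 0, 0, 0.7], [0, 0, 0, 0, 0.7], [0, 0, 0, 0, 0.7], [-0.3, 0, 0, 0, 0.7], [-1, 0, 0, 0, 0.7], [-2, 0, 0, 0, 0.7]], squeeze=20)

```text
t: 18.23
eef_pos: [0.5468, 0.0889, 0.0549]
ee_rot: [1.795, 1.569, -2.687]
force: [0.3, 0.8, -1.3]
width: 0.0435
```

Call:
step_arm(deltas=[[-3, 0, 0, 0, 0.7], [-6, 0.1, -0.8, 0, 0.7], [-9, 0.5, -3, 0, 0.7], [-9, 1.1, -7, 0, 0.7], [-9, 1.7, -11, 0, 0.7], [-9, 2.3, -15, 0, 0.7], [-9, 2.9, -19, 0, 0.7], [-9, 3.5, -23, 0, 0.7], [-9, 4.1, -27, 0, 0.7], [-9, 4.7, -31, 0, 0.7]])

```text
t: 19.07
eef_pos: [0.5725, -0.2252, 0.1462]
ee_rot: [-1.885, 1.57, -0.084]
force: [1.2, 0.7, -1.4]
width: 0.0437
```

Call:
step_arm(deltas=[[0, 0.6, -4, 0, 0.7], [0, 1.2, -7.5, 0, 0.7], [0, 1.7, -9.6, 0, 0.7], [1, 1.7, -9.6, 0, 0.7], [2, 1.7, -9.6, 0, 0.7], [3, 1.7, -9.6, 0, 0.7], [4, 1.7, -9.6, 0, 0.7], [4, 1.7, -9.6, 0, 0.7], [4, 1.7, -9.6, 0, 0.7], [4, 1.7, -9.6, 0, 0.7]])

```text
t: 19.9
eef_pos: [0.5786, -0.3198, 0.1055]
ee_rot: [-2.779, 1.57, -0.976]
force: [0.8, 0.0, -0.8]
width: 0.0433
```

```bash
python3 -c "
from h import *
s=get_state();f=grab('wrist','w6.png');W=cloud(f,T_tool(s))
m=masks_of('tray_in','wrist')
for b in m[:2]:
    p=W[b['mask']]; print(b['conf'],b['extent'],np.nanmin(p,0),np.nanmax(p,0),np.nanmedian(p,0))
grab('scene','s6.png')
print(T_tool()[:3,:3].round(3))"; python3 st.py
```

```text
0.8 [158.1, 98.5, 369.6, 251.8] [ 4.94169385e-01 -4.06500636e-01 -2.35790803e-04] [ 0.63599154 -0.24509368  0.09401003] [ 0.54852638 -0.33135635  0.00419494]
[[ 0.001 -0.973 -0.229]
 [-0.    -0.229  0.973]
 [-1.    -0.001 -0.001]]
20.05 [ 0.57869 -0.32027  0.10588] [-2.1117  1.5696 -0.3093] [ 0.25  0.15 -0.78] 0.044
```

View pics/w6.png

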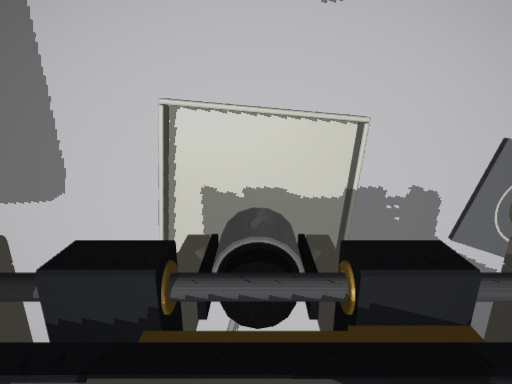

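View pics/s6.png

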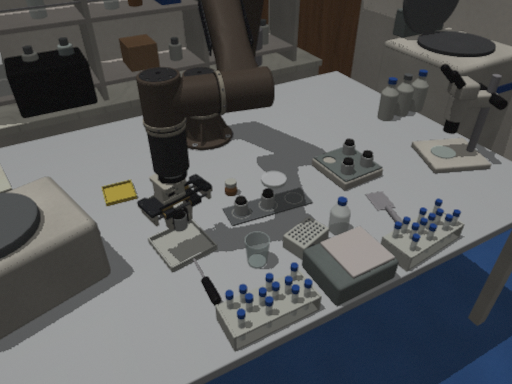

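Call:
step_arm(deltas=[[1, 0, 0, 0, 0.7], [3, 0, 0, 0, 0.7], [5, 0, 0, 0, 0.7], [6, 0, 0, 0, 0.7], [6.5, 0, 0, 0, 0.7], [6.7, 0, 0, 0, 0.7], [6.8, 0, 0, 0, 0.7], [6.8, 0, 0, 0, 0.7], [6.8, 0, 0, 0, 0.7], [6.8, 0, 0, 0, 0.7]])

```text
t: 20.88
eef_pos: [0.5786, -0.3207, 0.0381]
ee_rot: [-2.087, 1.569, -0.285]
force: [-0.7, -0.0, -1.0]
width: 0.0438
```

Call:
step_arm(deltas=[[0.1, 0, 0, 0, 0.7], [0.2, 0, 0, 0, 0.7], [0.3, 0, 0, 0, 0.7], [0.3, 0, 0, 0, 0.7], [0.3, 0, 0, 0, 0.7], [0.3, 0, 0, 0, 0.7], [0.3, 0, 0, 0, 0.7], [0.3, 0, 0, 0, 0.7], [0.3, 0, 0, 0, 0.7], [0.3, 0, 0, 0, 0.7]])

```text
t: 21.72
eef_pos: [0.5781, -0.3205, 0.0341]
ee_rot: [0.882, 1.571, 2.684]
force: [0.1, -0.4, -0.9]
width: 0.0437
```

Call:
step_arm(deltas=[[0.05, 0, 0, 0, 0.7], [0.1, 0, 0, 0, 0.7], [0.15, 0, 0, 0, 0.7], [0.15, 0, 0, 0, 0.7], [0.15, 0, 0, 0, 0.7], [0.15, 0, 0, 0, 0.7], [0.15, 0, 0, 0, 0.7], [0.15, 0, 0, 0, 0.7], [0.15, 0, 0, 0, 0.7], [0.15, 0, 0, 0, 0.7]])

```text
t: 22.55
eef_pos: [0.5782, -0.3206, 0.0336]
ee_rot: [-2.466, 1.57, -0.664]
force: [-1.5, 0.8, 6.8]
width: 0.0437
```

Call:
step_arm(deltas=[[0, 0, 0, 0, 0.33], [0, 0, 0, 0, 0.33], [0, 0, 0, 0, 0.33], [0, 0, 0, 0, 0.33], [-0.5, 0, 0, 0, 0.33], [-2, 0, 0, 0, 0.33], [-5, 0, 0, 0, 0.33], [-8, 0, 0, 0, 0.33], [-11, 0, 0, 0, 0.33], [-12, 0, 0, 0, 0.33]])

```text
t: 23.38
eef_pos: [0.5802, -0.3215, 0.1582]
ee_rot: [-2.223, 1.564, -0.421]
force: [1.6, -0.5, 0.9]
width: 0.0585
```

```bash
python3 st.py; python3 -c "
from h import *
s=get_state();f=grab('wrist','w7.png')
print(to_tool([.5405,-.0076,.150]))"
```

```text
23.38 [ 0.58017 -0.32149  0.1582 ] [-2.2232  1.5641 -0.4208] [ 1.59 -0.54  0.89] 0.0585
[ 0.73994202 -3.31449063 31.47490667]
```

View pics/w7.png

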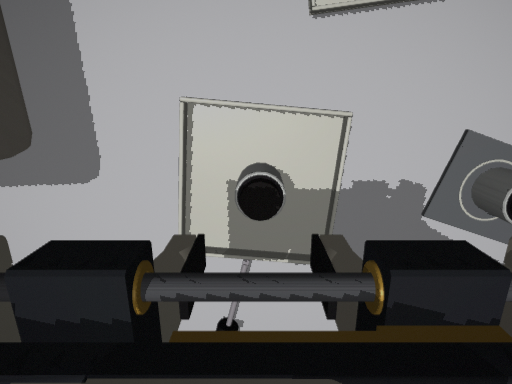

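Call:
step_arm(deltas=[[0, -0.3, 2.5, 0, 0.33], [0, -0.7, 6.5, 0, 0.33], [0, -1.2, 10.5, 0, 0.33], [0, -1.6, 14.5, 0, 0.33], [0, -2.1, 18.5, 0, 0.33], [0, -2.5, 22.5, 0, 0.33], [0, -3.0, 26.5, 0, 0.33], [0, -3.4, 30, 0, 0.33], [0.9, -3.53, 31.3, 0, 0.33], [1.8, -3.53, 31.3, 0, 0.33]])

```text
t: 24.27
eef_pos: [0.541, -0.0047, 0.1351]
ee_rot: [-1.358, 1.569, 0.447]
force: [-0.1, 0.5, -0.2]
width: 0.0589
```

```bash
python3 -c "
from h import *
s=get_state();f=grab('wrist','w8.png')
W=cloud(f,T_tool(s)); np.save('w8.npy',W)
p=W[(W[...,2]>.055)&(W[...,2]<.07)&(f['pixels'].max(2)<55)&(abs(W[...,0]-.54)<.03)&(abs(W[...,1]+.0076)<.03)]
print(len(p),cv2.minEnclosingCircle((p[:,:2]*1000).astype('float32')),p.mean(0))
grab_frame('top');grab_frame('top')
print(to_tool([.5405,-.0076,.035]))"; python3 st.py
```

```text
1679 ((540.720947265625, -7.556565284729004), 16.969518661499023) [ 0.53938646 -0.00782003  0.06402493]
[ 9.89293077 -0.05161381  0.04415562]
24.42 [ 0.54028 -0.00808  0.13393] [ 1.6778  1.5688 -2.8033] [-0.89 -0.92 -0.51] 0.0588
```

View pics/w8.png

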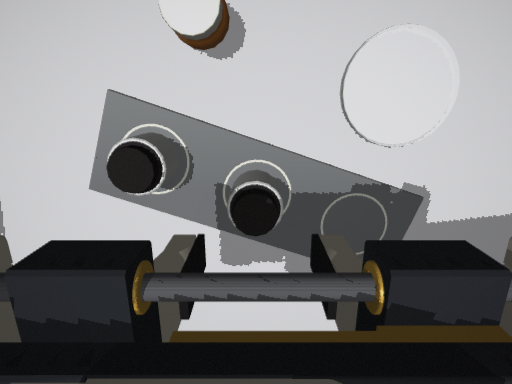

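Call:
step_arm(deltas=[[1.5, -0.05, 0.04, 0, 0.33], [4, -0.05, 0.04, 0, 0.33], [6.5, -0.05, 0.04, 0, 0.33], [8.5, -0.05, 0.04, 0, 0.33], [9.4, -0.05, 0.04, 0, 0.33], [9.6, -0.05, 0.04, 0, 0.33], [9.7, -0.05, 0.04, 0, 0.33], [9.7, -0.05, 0.04, 0, 0.33], [9.7, -0.05, 0.04, 0, 0.33], [9.7, -0.05, 0.04, 0, 0.33]])

```text
t: 25.25
eef_pos: [0.5421, -0.0071, 0.0388]
ee_rot: [-1.506, 1.569, 0.296]
force: [-0.0, -0.8, -1.2]
width: 0.0583
```

Call:
step_arm(deltas=[[0, 0, 0, 0, 0.7], [0, 0, 0, 0, 0.7], [0, 0, 0, 0, 0.7], [0, 0, 0, 0, 0.7], [0, 0, 0, 0, 0.7], [0, 0, 0, 0, 0.7], [0, 0, 0, 0, 0.7], [0, 0, 0, 0, 0.7], [0, 0, 0, 0, 0.7], [0, 0, 0, 0, 0.7]], squeeze=20)

```text
t: 26.08
eef_pos: [0.5415, -0.0071, 0.038]
ee_rot: [-1.515, 1.57, 0.287]
force: [-1.9, 0.9, 5.7]
width: 0.0439
```

Call:
step_arm(deltas=[[-1, 0, 0, 0, 0.7], [-4, 0, 0, 0, 0.7], [-8, 0.1, 1, 0, 0.7], [-11, 0.3, 4, 0, 0.7], [-13, 0.6, 7.5, 0, 0.7], [-15, 0.9, 11.2, 0, 0.7], [-16.4, 1.1, 15, 0, 0.7], [-16.4, 1.4, 19, 0, 0.7], [-16.4, 1.7, 23, 0, 0.7], [-16.4, 1.97, 26.9, 0, 0.7]])

```text
t: 26.92
eef_pos: [0.4594, 0.2517, 0.2027]
ee_rot: [-0.774, 1.57, 1.028]
force: [1.3, 0.0, -0.9]
width: 0.0436
```

```bash
python3 -c "
from h import *
for i in range(3): grab_frame('top')
s=get_state();f=grab('wrist','w9.png');print(s['t'])
W=cloud(f,T_tool(s)); np.save('w9.npy',W);np.save('w9p.npy',f['pixels'])
for n in ['seat','shaker_base']:
  for b in masks_of(n,'wrist')[:2]: print(n,b['conf'],b['extent'],np.nanmedian(W[b['mask']],0))
"; python3 st.py
```

```text
27.0667
seat 0.63 [259.9, 135.1, 447.5, 313.1] [0.44301763 0.34501047 0.03989904]
shaker_base 0.66 [264.2, 131.6, 449.3, 316.2] [0.44333005 0.34543312 0.03989718]
shaker_base 0.22 [0.0, 149.6, 153.4, 244.2] [0.53853042 0.0460286  0.00628745]
27.22 [0.46043 0.24941 0.20165] [ 2.1423  1.5701 -2.3395] [ 0.26  0.2  -1.13] 0.0433
```

View pics/w9.png

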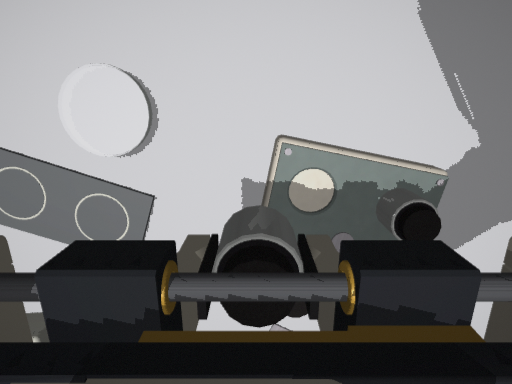

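Run:
```python
from h import *
W=np.load('w9.npy'); P=np.load('w9p.npy').astype(int); u,v=312,190
w=W[v-40:v+41,u-40:u+41]; p=P[v-40:v+41,u-40:u+41]
print(w[40,40],p[40,40],p[40,5],P[190,350], W[190,350])
print(w[40,::4,2].round(4)); print(w[::4,40,2].round(4)); print(p[40,::3].sum(1))
# light disc by redness
for thr in (0.0355,0.037,0.0385):
    m=(w[...,2]<thr)&(w[...,2]>.030)
    nl,lab=cv2.connectedComponents(m.astype('uint8')); m=lab==lab[40,40]
    q=w[m]; print('depth',thr,m.sum(),cv2.minEnclosingCircle((q[:,:2]*1000).astype('float32')),q.mean(0).round(4),(np.percentile(q[:,:2],[1,99],axis=0).mean(0)).round(4))
d=p[...,0]-p[...,2]
print(d[40,::3])
m=((d>12)).astype('uint8'); nl,lab=cv2.connectedComponents(m); m=(lab==lab[40,40])
c=max(cv2.findContours(m.astype('uint8'),0,1)[0],key=len); e=cv2.fitEllipse(c); print('colour ellipse',e,m.sum())
q=w[c[:,0,1],c[:,0,0]]; print(circ(q), np.nanmedian(q[:,2]))
```

```text
[0.45438268 0.30835603 0.03327936] [136 132 122] [76 82 80] [74 80 78] [0.44404456 0.34430729 0.03918945]
[0.0401 0.0403 0.0394 0.0404 0.0387 0.0345    nan 0.0342 0.0348 0.0342
 0.0333 0.0355 0.0343 0.0337 0.0334 0.0332 0.0398 0.0402    nan 0.039
 0.0408]
[0.0385 0.0402 0.0394 0.0413 0.0397 0.0348 0.0327 0.0343 0.035  0.0337
 0.0333 0.034  0.0337 0.0335 0.0335 0.0334 0.0389 0.0393 0.0404 0.0399
 0.0408]
[229 241 239 237 236 213 388 388 389 385 384 383 386 392 388 393 383 380
 387 383 379 182 267 237 235 233 232]
depth 0.0355 1528 ((454.8972473144531, 307.26385498046875), 23.484468460083008) [0.4545 0.3072 0.034 ] [0.4549 0.3073]
depth 0.037 1572 ((454.3039855957031, 307.13995361328125), 23.87485694885254) [0.4547 0.3074 0.034 ] [0.455  0.3074]
depth 0.0385 1691 ((454.291748046875, 307.4218444824219), 25.328733444213867) [0.4549 0.3077 0.0343] [0.4548 0.3074]
[-4 -4 -5 -3 -4 -5 13 13 13 12 13 14 14 14 13 15 12 12 13 13 12 -3 -5 -3
 -4 -4 -4]
colour ellipse ((39.03683090209961, 39.370418548583984), (40.36474609375, 43.82634353637695), 60.7156867980957) 1348
(array([0.45435716, 0.30726539]), np.float64(0.022163001796373476)) 0.03389794306465238
```

Run:
```python
from h import *
s=get_state();T=T_tool(s); print(s['t'],s['eef_pos'])
f=grab('wrist'); W=cloud(f,T); X=(W-T[:3,3])@T[:3,:3]
print(X[290:320:5,250:270:5].round(4)[:,:,0]); 
g=f['pixels'].max(2)
m=(X[...,0]>-.035)&(X[...,0]<-.015)&(abs(X[...,1])<.03)&(abs(X[...,2])<.019)
v,u=np.nonzero(m); print(m.sum(),v.min(),v.max(),u.min(),u.max()); q=X[m]; print(np.median(q,0),q.min(0),q.max(0))
# cup visible front: cylinder fit
m=(X[...,0]>-.005)&(X[...,0]<.03)&(X[...,1]>.005)&(X[...,1]<.03)&(abs(X[...,2])<.012)
q=X[m]; print(m.sum()); c,r=circ(q[:,[1,2,0]]); print('cup',c,r)
c=[np.median(a[1]-np.sqrt(.022**2-a[2]**2)) if 0 else 0 for a in q[:1]]
print('axis y by r=22:',np.median(q[:,1]-np.sqrt(.022**2-q[:,2]**2)))
print('to seat', to_tool([.4555,.3075,.078],s))
```

```text
27.2167 [0.46043399 0.24941084 0.20165007]
[[-0.0658 -0.0661 -0.0662 -0.0664]
 [-0.0668 -0.0666 -0.0667 -0.0664]
 [-0.0657 -0.0658 -0.0667 -0.0652]
 [-0.0262 -0.0259     nan -0.0266]
 [-0.0265 -0.0275 -0.0264 -0.0272]
 [-0.0275 -0.0268 -0.0267 -0.0261]]
2782 246 326 220 295
[-0.0261238  -0.00259711 -0.00064227] [-0.02847015 -0.01567382 -0.01665443] [-0.01500397  0.0181201   0.01568127]
1029
cup [ 0.00204769 -0.00033598] 0.02022677360857827
axis y by r=22: 0.00017490379755414134
to seat [12.36247276 -0.85429539  5.77232943]
```

Call:
step_arm(deltas=[[0, -0.3, 2.5, 0, 0.7], [1, -0.7, 5, 0, 0.7], [3, -0.85, 5.77, 0, 0.7], [6, -0.85, 5.77, 0, 0.7], [9, -0.85, 5.77, 0, 0.7], [11, -0.85, 5.77, 0, 0.7], [12, -0.85, 5.77, 0, 0.7], [12.1, -0.85, 5.77, 0, 0.7], [12.1, -0.85, 5.77, 0, 0.7], [12.1, -0.85, 5.77, 0, 0.7]])

```text
t: 28.1
eef_pos: [0.4567, 0.3085, 0.0821]
ee_rot: [-1.054, 1.569, 0.747]
force: [0.2, -0.1, -0.3]
width: 0.0434
```

Run:
```python
from h import *
for i in range(5): grab_frame('top')
s=get_state();f=grab('wrist','w10.png')
print(s['t'],s['eef_pos'],s['force'],to_tool([.4555,.3075,.066],s))
```

```text
28.35 [0.45599377 0.30863869 0.0816821 ] [-0.67175264 -0.64134295 -1.42612832] [ 1.56798625  0.07632246 -0.10139462]
```

View pics/w10.png

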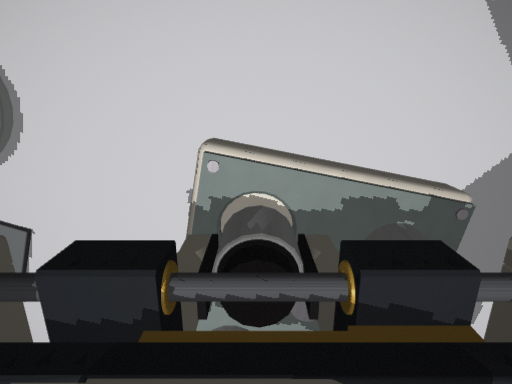

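Run:
```python
from h import *
s=get_state();f=grab('wrist');T=T_tool(s);W=cloud(f,T)
P=f['pixels'].astype(int); d=P[...,0]-P[...,2]
w=W; m=(w[...,2]<.0375)&(w[...,2]>.03)&(np.hypot(w[...,0]-.4547,w[...,1]-.3073)<.04)
q=w[m]; print(m.sum(),q.min(0),q.max(0))
# outer arc: per direction max radius, front half
a=np.degrees(np.arctan2(q[:,1]-.3073,q[:,0]-.4547)); r=np.hypot(q[:,0]-.4547,q[:,1]-.3073)
E_=[]
for k in range(-180,180,10):
    i=np.nonzero((a>=k)&(a<k+10))[0]
    if len(i)>4:
        j=i[np.argsort(r[i])[-3]]; E_.append(q[j]); print(k,len(i),r[j].round(4))
from scipy.optimize import least_squares
E_=np.array(E_); Z=[e for e in E_ if np.hypot(e[0]-.4547,e[1]-.3073)>.019]; Z=np.array(Z)
o=least_squares(lambda c:np.hypot(Z[:,0]-c[0],Z[:,1]-c[1])-.0235,[.4547,.3073],loss='soft_l1',f_scale=.001); print(o.x,o.fun.round(4))
print(s['eef_pos'])
```

```text
897 [0.43170607 0.28339459 0.03187925] [0.46438134 0.32999568 0.0374945 ]
-180 56 0.0223
-170 67 0.023
-160 62 0.023
-150 65 0.0227
-140 63 0.023
-130 58 0.023
-120 58 0.0234
-110 44 0.0233
-100 43 0.0237
-90 35 0.0237
-80 21 0.0238
-70 6 0.0236
100 10 0.023
110 21 0.0229
120 30 0.0228
130 42 0.0233
140 47 0.0224
150 53 0.0226
160 57 0.0223
170 59 0.0224
[0.45562492 0.30714942] [-0.0003  0.0003  0.0003 -0.0001  0.0001 -0.0001  0.0002  0.      0.0001
  0.     -0.0001 -0.0004 -0.0001 -0.0001 -0.      0.0005 -0.0002  0.
 -0.0003 -0.0002]
[0.45588262 0.30855757 0.08145598]
```

Call:
step_arm(deltas=[[0.2, 0.03, -0.12, 0, 0.7], [0.5, 0.03, -0.12, 0, 0.7], [0.7, 0.03, -0.12, 0, 0.7], [0.8, 0.03, -0.12, 0, 0.7], [0.9, 0.03, -0.12, 0, 0.7], [1.0, 0.03, -0.12, 0, 0.7], [1.0, 0.03, -0.12, 0, 0.7], [1.0, 0.03, -0.12, 0, 0.7], [1.0, 0.03, -0.12, 0, 0.7], [1.0, 0.03, -0.12, 0, 0.7]])

```text
t: 29.28
eef_pos: [0.4557, 0.307, 0.0708]
ee_rot: [-0.914, 1.571, 0.887]
force: [-0.1, -0.1, -1.0]
width: 0.0434
```

Call:
step_arm(deltas=[[0.1, 0, 0, 0, 0.7], [0.15, 0, 0, 0, 0.7], [0.2, 0, 0, 0, 0.7], [0.25, 0, 0, 0, 0.7], [0.3, 0, 0, 0, 0.7], [0.35, 0, 0, 0, 0.7], [0.35, 0, 0, 0, 0.7], [0.35, 0, 0, 0, 0.7], [0.35, 0, 0, 0, 0.7], [0.35, 0, 0, 0, 0.7]])

```text
t: 30.12
eef_pos: [0.4556, 0.307, 0.0672]
ee_rot: [-0.839, 1.571, 0.962]
force: [0.4, -0.2, -0.0]
width: 0.0434
```

Free of contact, bottom ~1–1.5 mm above the floor.

Call:
step_arm(deltas=[[0.05, 0, 0, 0, 0.7], [0.1, 0, 0, 0, 0.7], [0.13, 0, 0, 0, 0.7], [0.13, 0, 0, 0, 0.7], [0.13, 0, 0, 0, 0.7], [0.13, 0, 0, 0, 0.7], [0.13, 0, 0, 0, 0.7], [0.13, 0, 0, 0, 0.7], [0.13, 0, 0, 0, 0.7], [0.13, 0, 0, 0, 0.7]])

```text
t: 30.95
eef_pos: [0.4557, 0.307, 0.066]
ee_rot: [-1.138, 1.571, 0.663]
force: [-1.7, -1.1, 4.7]
width: 0.0438
```

Call:
step_arm(deltas=[[0, 0, 0, 0, 0.45], [0, 0, 0, 0, 0.37], [0, 0, 0, 0, 0.37], [0, 0, 0, 0, 0.37], [0, 0, 0, 0, 0.37], [-0.5, 0, 0, 0, 0.37], [-2, 0, 0, 0, 0.37], [-4, 0, 0, 0, 0.37], [-7, 0, 0, 0, 0.37], [-10, 0, 0, 0, 0.37]])

```text
t: 31.78
eef_pos: [0.4553, 0.3065, 0.1668]
ee_rot: [2.294, 1.569, -2.188]
force: [0.2, 0.6, 0.3]
width: 0.0553
```

Call:
step_arm(deltas=[[-3, 0.5, -2, 0, 0.37], [-5, 1, -5, 0, 0.37], [-5, 1, -8, 0, 0.37], [-5, 1, -8, 0, 0.37], [-5, 1, -8, 0, 0.37], [-5, 1, -8, 0, 0.37], [-5, 1, -8, 0, 0.37], [-5, 1, -8, 0, 0.37], [-5, 1, -8, 0, 0.37], [-5, 1, -8, 0, 0.37]])

```text
t: 32.62
eef_pos: [0.464, 0.2273, 0.2155]
ee_rot: [2.217, 1.57, -2.264]
force: [0.3, 0.5, 0.2]
width: 0.0553
```

```bash
python3 st.py
python3 - <<'E'
from h import *
s=get_state(); f=grab('wrist','w11.png'); W=cloud(f,T_tool(s)); g=f['pixels'].max(2)
m=(W[...,2]>.07)&(W[...,2]<.11)&(np.hypot(W[...,0]-.455,W[...,1]-.307)<.03)
q=W[m]; print('seated pad',len(q),q.mean(0),np.percentile(q[:,2],[5,50,95]),cv2.minEnclosingCircle((q[:,:2]*1000).astype('float32')))
print('neighbor tops?',)
f=grab('top','t11.png'); W=cloud(f)
for n,c in dict(Tray=(.578,-.321),R=(.5298,-.0998),S=(.455,.307)).items():
    m=(W[...,2]>.05)&(np.hypot(W[...,0]-c[0],W[...,1]-c[1])<.03)&(f['pixels'].max(2)<60); q=W[m]; print(n,len(q),q.mean(0).round(4) if len(q) else '',np.median(q[:,2]))
f=grab('scene','s11.png')
i=cv2.imread('pics/s11.png'); cv2.imwrite('pics/s11b.png',cv2.resize(i[80:320,90:410],(800,600),interpolation=cv2.INTER_CUBIC))
E
```

```text
32.62 [0.46405 0.22727 0.21548] [ 2.2172  1.57   -2.2636] [0.32 0.5  0.18] 0.0553
seated pad 1750 [0.45203647 0.30222256 0.08694446] [0.07581414 0.09167615 0.09334374] ((454.96429443359375, 305.98004150390625), 22.12447738647461)
neighbor tops?
Tray 87 [ 0.5774 -0.3196  0.0607] 0.060882446384701305
R 93 [ 0.5293 -0.1     0.0619] 0.06256098323748249
S 88 [0.4392 0.2932 0.5787] 0.6102605812776387
```

View pics/w11.png

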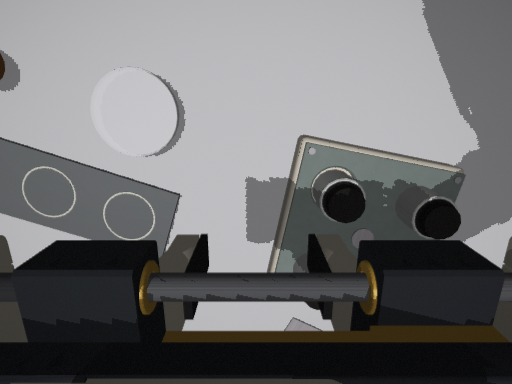

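View pics/s11b.png

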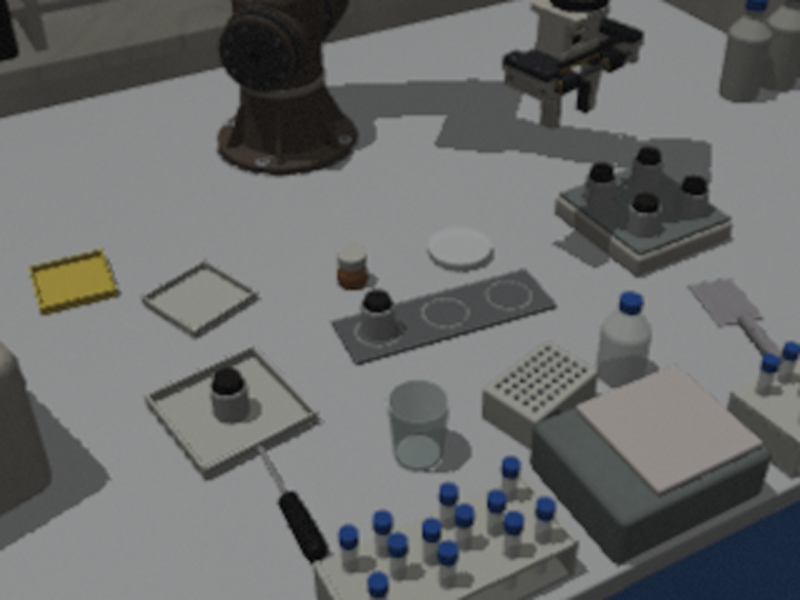

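Run:
```python
from h import *
s=get_state(); f=grab('wrist'); W=cloud(f,T_tool(s))
m=(W[...,2]>.088)&(W[...,2]<.098)&(np.hypot(W[...,0]-.455,W[...,1]-.307)<.025); q=W[m]
A=np.c_[q[:,:2]-q[:,:2].mean(0),np.ones(len(q))]; print(np.linalg.lstsq(A,q[:,2],rcond=None)[0],np.median(q[:,2]),cv2.minEnclosingCircle((q[:,:2]*1000).astype('float32')))
r=(W[...,2]>.075)&(W[...,2]<.084)&(np.hypot(W[...,0]-.455,W[...,1]-.307)<.025); print('cup rim',np.percentile(W[r][:,2],[10,50,90]))
```

```text
[0.01277653 0.01378041 0.09221676] 0.09228481543771666 ((454.81207275390625, 306.2034606933594), 17.10856056213379)
cup rim [0.07681543 0.07822488 0.08000842]
```

```bash
python3 -c "
from h import *
print(job_done())"; python3 st.py
```

```text
the job is handed in; nothing more can be done
None
the job is handed in; nothing more can be done
```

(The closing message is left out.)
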